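# Stack the empty ribbon tote on the full one

### The job

Put the empty stack-nest tote on top of the tote that holds the ribbon spools, turned end for end relative to it (its one-ledge end over the two-ledge end of the lower one), so that it stands level on the ledges with its edges in line instead of nesting down onto the spools, and let go. Leave the full tote standing where it is, and do not move or tip the plain straight-sided bin.

Things in the scene. Friction and masses are not known exactly. Their poses are not given: they have to be found in the camera images.
- full_tote: Yellow open stack-nest tote, 190 x 64 at the rim, 62 tall (mm), tapering to a foot 164 x 38; 0.5 to 1 kg, loose. Holds 3 fixed ribbon spools, tops 25 above its underside. Inside, 8 below the rim (54 above the underside): one middle ledge at the -x end, two corner ledges at the +x end. Origin: centre of underside; x along the length, z up. Left, middle or right of the three.
- empty_tote: The one to move: the same moulding and axes as full_tote, nothing in it, about 0.16 kg, loose. Its rim band (top 24 mm) is vertical, 64 across: grip there across the width, mid-length. Centred on full_tote with x opposite, its foot drops inside the rim (7 mm play each way) onto the ledges, origin 54 above full_tote's; with x the same way it sinks to about 25.
- plain_bin: Bystander: yellow bin of the same outer size, 190 x 64 x 62, but straight-sided, plain, with no ledges, empty. Loose. Origin: centre of the underside, x along its length, z up.
- one_ledge_end (a point): A point on empty_tote: top of its rim, middle of its one-ledge (-x) end, 95 from its origin and 62 up. Stacked, it lies over the two-ledge end of full_tote.
Mind the look-alikes: they are no part of the job. Leave any red look-alike of the empty_tote alone.

How it is judged:
By the outcome, as a careful person would: the job done as asked, in the order asked, and still so for the second after the job is handed in, with the robot touching nothing.
It also fails if it takes over 38 s, if anything falls off the work surface, if the arm or the gripper's body presses on something with over 40 N, if the wrist force passes 120 N, or if a joint passes its speed limit or range.

### The arm

A 6-joint arm with a two-finger parallel gripper is mounted at the origin on the work surface. World frame = base frame: x ahead of the robot, y to its left, z up, the work surface at z = 0. Lengths are in m, angles in rad, forces in N, time in s.
With the tool pointing down it reaches from about 0.25 to 0.725 m from the base axis. Payload 4 kg.
Tool frame: the origin (TCP) lies midway between the tips of the shut fingers; the grasp point (between the pads) lies 19 mm behind it; z points along the fingers, y is the line along which they close (so a half turn about z gives the same grasp; the last joint's range is limited). The gripper opens to 85 mm and grips with 20 to 120 N. Pads are 22 mm wide; open, the fingers measure 114 mm over their backs; the gripper's body (76 mm by 85 mm) begins 54 mm behind the grasp point. The pads swing forward as they close: fully open they stand 13 mm farther back than shut.
Start: joints at [-1.119, 0.241, 0.005, 1.335, 0, 1.571], TCP at [0.218, -0.45, 0.231] pointing down, gripper open.
Joint ranges: [-2.72, 2.72], [-1.05, 1.87], [-1.09, 1.28], [-1.99, 2.15], [-1.42, 1.44], [-3.14, 3.14]. Speed limits (rad/s): [2.79, 2.79, 3.14, 3.14, 3.14, 3.14].

### API

Orientations are given as a rotation vector (axis times angle).
In Python, from plant import ctrl gives the robot as it stands. The module is installed in compiled form; this text tells all that it offers.
- The arm moves only by the tool play_rows, never from a script. Its argument "series" is a list of rows, each an object of numbers: "tx", "ty", "tz": the shift along the tool's x, y, z in m; "roll": the turn about the tool's z in rad. In form: [{"tx": .., "ty": .., "tz": .., "roll": ..}, ...]. A call has 1 to 20 rows; each row is the pose to reach, as a shift and turn from the pose commanded when the call began, along the tool's axes at that moment; what a row does not reach only later rows make up. A row lasts 1/8 s, in which the tool goes at most 62.5 mm and 10.7 degrees, less where a joint would pass 70% of its speed; a pose out of reach is approached as far as the arm can. A call with a gripper value outside its range is refused whole. "hand" is the closure, from 0 (fully open) to 1 (shut), set as the call begins (left out, the last holds). The fingers move at their own pace and stop on an object; "newtons" is the grip in N (left out, the last holds). Time passes only in rows, so rows that repeat a pose let the fingers close. It gives the time, the measured TCP pose, the force, the opening and the grip force at its end, in the units of the state.
- ctrl.sense(): the state, without advancing time (a new reading comes with each control period).
- ctrl.read_camera(name): name is "scene" or "top" or "wrist"; returns (picture, depth): 480x640x3 uint8, blue, green, red; 480x640 float32, m along the optical axis (not along the pixel's ray), 0 where there is no reading.
- ctrl.camera_model(name): a dict with "fx", "fy", "cx", "cy" (pixels), "R" (3x3) and "t" (3): a world point X has camera coordinates R X + t; the wrist camera has in their place "T_tool_cam" (4x4, takes a point from camera to tool coordinates, whose origin is the TCP and whose axes are the flange's). Camera axes: x right, y down, z forward; pixel columns grow to the right and rows downward; lengths in m; the calibration is good to about 2 mm. A picture is of the moment at which its call begins: read the wrist's pose just before it. camera_model takes no time and is no camera call.
- ctrl.sign_off(): hands the job in; it is judged then, once.
Trained networks look in the newest picture that a camera, given by its name, has taken for a name from the list of things; names that differ only in an ending like _2 or _b are one class to them, and where a whole thing is asked for, a point or a joint stands for the part that bears it (a point fixed in the world has none). Each returns a list of dicts, best first, with "p" (0 to 1); they miss things now and then, are a little off and sometimes report something else, mostly with a low value. They report only what shows in the picture. A call takes as long as a camera call. They do not tell look-alikes from the thing itself.
- ctrl.boxes_of(camera, query): "box" ([left, top, right, bottom] in pixels, round what is visible of it).
- ctrl.outline_of(camera, query): "mask" (480x640 bool, what is visible of it) and "box" ([left, top, right, bottom] in pixels, round what is visible of it).
The state is a dict: "t": time; "joint_positions": joint angles; "qvel": joint speeds; "joint_torque": joint torques, N m; "ee_pos": TCP position; "tcp_rot": TCP orientation; "ft_force": force on the tool from outside, world axes, zero at the start; "moment": the same for the moment, N m; "finger_gap": opening from 0.0 (shut) to 1.0 (fully open); "grasp_force": force on a finger pad.
Only numpy, scipy, OpenCV 4.12 (cv2) and the standard library are available. Lean on these libraries where they do the work, as an engineer would, in place of code of your own. Each camera call takes 0.05 s, during which the arm holds its last target. There are 200 camera calls.

## Working session

There is one attempt and no reset: what is moved stays moved. The work goes in short steps, Python scripts to look and compute and a tool call to move; the robot and the scene stay as the last step left them, time stands still between calls to the robot, and variables do not carry over. Pictures are saved under pics/ and viewed, at most 10 in all, crops included, and the job is handed in when it is done.

Besides the shell and the picture viewer there is one more tool, called after ">>>" as name(argument=value, ...) on one line, values as JSON. play_rows: Moves the arm, as the interface text tells. Its arguments: {"type":"object","properties":{"series":{"type":"array"},"hand":{"type":"number"},"newtons":{"type":"number"}},"required":["series"]}

```bash
mkdir -p pics; cat > h.py <<'E'
import numpy as np, cv2
from plant import ctrl
from scipy.spatial.transform import Rotation as Rn
def cloud(cam):
    s=ctrl.sense(); im,d=ctrl.read_camera(cam); m=ctrl.camera_model(cam)
    v,u=np.mgrid[:480,:640]
    P=np.stack([(u-m['cx'])/m['fx']*d,(v-m['cy'])/m['fy']*d,d],-1)
    if 'R' in m: W=(P-np.array(m['t']))@np.array(m['R'])
    else:
        T=np.array(m['T_tool_cam']); R=Rn.from_rotvec(s['tcp_rot']).as_matrix()
        W=(P@T[:3,:3].T+T[:3,3])@R.T+np.array(s['ee_pos'])
    W[d==0]=np.nan
    return im,d,W
E
python3 - <<'E'
from h import *
im,d,W=cloud('top'); cv2.imwrite('pics/top.png',im); np.save('W.npy',W)
for q in ['full_tote','empty_tote','plain_bin']:
    for r in ctrl.boxes_of('top',q): print(q,round(r['p'],2),np.round(r['box']))
im2,_,_=cloud('scene'); cv2.imwrite('pics/scene.png',im2)
s=ctrl.sense();print(s)
m=ctrl.camera_model('wrist');print(m); print(Rn.from_rotvec(s['tcp_rot']).as_matrix().round(3))
E
```

```text
full_tote 0.76 [435. 152. 490. 234.]
empty_tote 0.91 [109. 208. 202. 257.]
empty_tote 0.7 [215. 257. 269. 345.]
empty_tote 0.64 [342. 122. 372. 210.]
plain_bin 0.92 [217. 143. 266. 232.]
{'t': 0.25, 'joint_positions': array([-1.11899593e+00,  2.41021721e-01,  4.38748678e-03,  1.33518942e+00,
       -2.49898193e-05,  1.57079109e+00]), 'qvel': array([-1.17084130e-03, -3.36688091e-03,  3.80476671e-03, -4.36771672e-04,
        5.64261372e-05,  9.08489796e-06]), 'joint_torque': array([-1.61803855e-04, -3.71993744e+01,  2.52278388e+01,  1.10682429e-02,
        5.23542587e-05,  3.68627241e-06]), 'ee_pos': array([ 0.21815531, -0.44956492,  0.23086156]), 'tcp_rot': array([-3.06080160e+00, -7.03450816e-01,  3.99573238e-04]), 'ft_force': array([-0.80490944, -0.31991004, -0.09551281]), 'moment': array([-3.64914756e-06, -8.87700574e-03,  2.30956754e-02]), 'grasp_force': 0.0, 'finger_gap': 0.9966532633926676}
{'fx': 369.331885557277, 'fy': 369.331885557277, 'cx': 321.54213574530974, 'cy': 238.99438325889284, 'T_tool_cam': array([[-1.51078268e-04, -9.64214918e-01, -2.65121802e-01,
         6.75215156e-02],
       [ 9.99999950e-01, -7.19353758e-05, -3.08224738e-04,
        -6.43076937e-04],
       [ 2.78123254e-04, -2.65121835e-01,  9.64214880e-01,
        -1.41705214e-01],
       [ 0.00000000e+00,  0.00000000e+00,  0.00000000e+00,
         1.00000000e+00]])}
[[ 0.9    0.437 -0.   ]
 [ 0.437 -0.9    0.001]
 [-0.    -0.001 -1.   ]]
```

View pics/top.png

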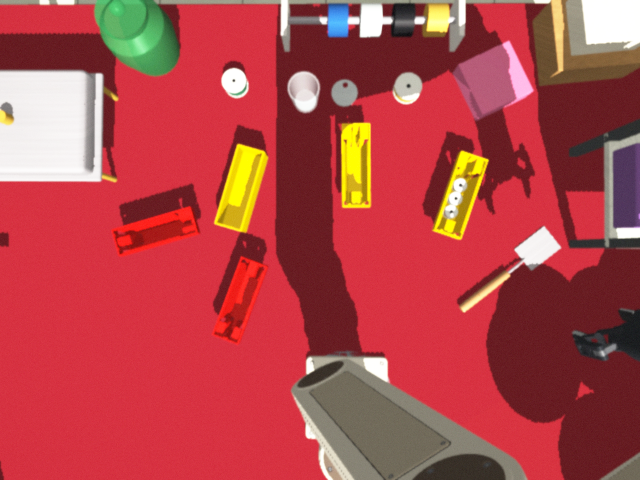

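View pics/scene.png

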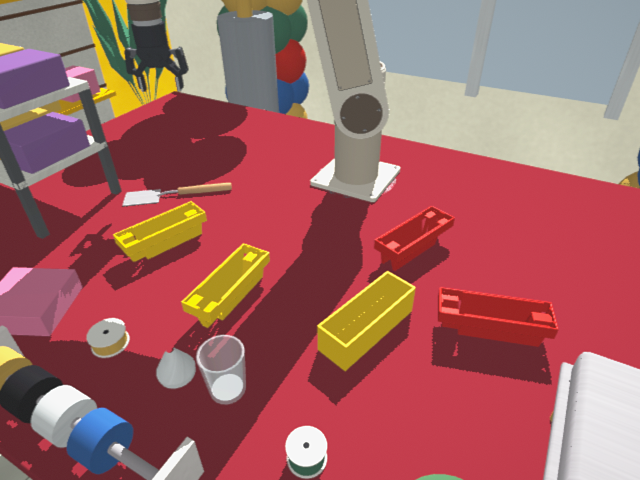

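Yellow candidates in the top picture:
- (356,166): tapered, with ledges and nothing inside. This is empty_tote.
- (462,195): holds three spools. This is full_tote.
- (242,187): straight-sided, with no ledges. This is plain_bin.

The red ones at (157,231) and (241,300) are look-alikes, so I leave them. Next I'll enlarge a crop to confirm this and to read the ledge ends.

```bash
python3 - <<'E'
import numpy as np,cv2
im=cv2.imread('pics/top.png'); W=np.load('W.npy')
cv2.imwrite('pics/crop.png',cv2.resize(im[115:245,330:500],None,fx=4.5,fy=4.5,interpolation=cv2.INTER_CUBIC))
hsv=cv2.cvtColor(im,cv2.COLOR_BGR2HSV)
yel=(hsv[...,0]>20)&(hsv[...,0]<35)&(hsv[...,1]>120)
for n,(l,t,r,b) in dict(empty=(332,115,382,216),full=(428,145,496,242),bin=(210,138,272,236)).items():
    m=np.zeros_like(yel); m[t:b,l:r]=1; m&=yel
    P=W[m]; P=P[P[:,2]>.045]; Q=P[P[:,2]>.056]
    c,sz,a=cv2.minAreaRect((Q[:,:2]*1000).astype(np.float32))
    ax=cv2.boxPoints((c,sz,a)); e=ax[1]-ax[0] if np.linalg.norm(ax[1]-ax[0])>np.linalg.norm(ax[2]-ax[1]) else ax[2]-ax[1]
    print(n,len(Q),np.round(c),np.round(sz),'long-axis deg',np.degrees(np.arctan2(e[1],e[0])).round(1),'zmax',np.percentile(P[:,2],95).round(4))
for uv in [(356,125),(356,205),(475,160),(450,232)]: print(uv,W[uv[1],uv[0]].round(3))
E
```

```text
empty 526 [547. -16.] [191.  64.] long-axis deg 0.9 zmax 0.0633
full 567 [ 479. -254.] [ 66. 190.] long-axis deg -18.3 zmax 0.063
bin 390 [493. 250.] [ 66. 191.] long-axis deg -15.8 zmax 0.064
(356, 125) [ 0.637 -0.016  0.063]
(356, 205) [ 0.454 -0.017  0.06 ]
(475, 160) [ 0.571 -0.306 -0.   ]
(450, 232) [ 0.394 -0.231  0.056]
```

View pics/crop.png

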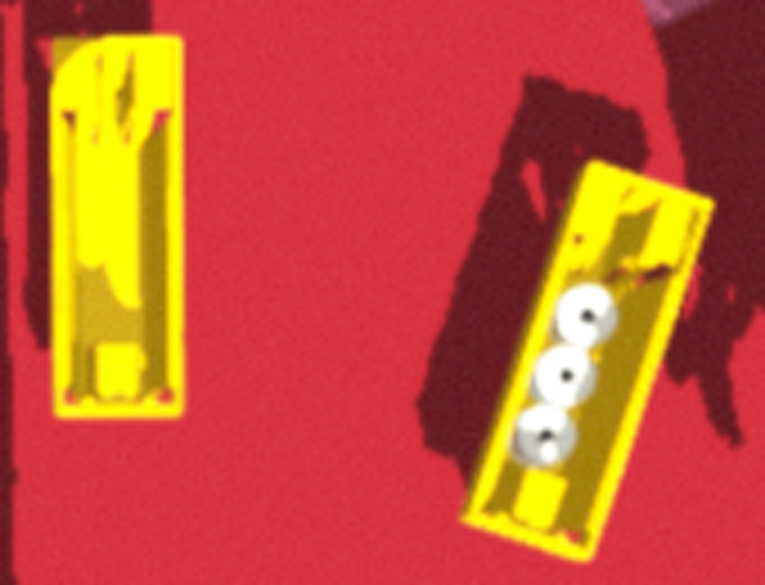

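The crop confirms it. The empty tote (left) has its single ledge at the near end (120,370 in the crop) and two ledges at the far end. The full tote (right) holds the spools and points the same way, with its single ledge near (540,500). So the empty tote has to turn about 199° clockwise, from heading 0.9° to 161.7°.

First I move to hover over the empty tote.

>>> play_rows(series=[{"tx": 0.486,"ty": -0.247,"tz": 0.0,"roll": -2.705},{"tx": 0.486,"ty": -0.247,"tz": 0.0,"roll": -2.705},{"tx": 0.486,"ty": -0.247,"tz": 0.0,"roll": -2.705},{"tx": 0.486,"ty": -0.247,"tz": 0.0,"roll": -2.705},{"tx": 0.486,"ty": -0.247,"tz": 0.0,"roll": -2.705},{"tx": 0.486,"ty": -0.247,"tz": 0.0,"roll": -2.705},{"tx": 0.486,"ty": -0.247,"tz": 0.0,"roll": -2.705},{"tx": 0.486,"ty": -0.247,"tz": 0.0,"roll": -2.705},{"tx": 0.486,"ty": -0.247,"tz": 0.0,"roll": -2.705},{"tx": 0.486,"ty": -0.247,"tz": 0.0,"roll": -2.705},{"tx": 0.486,"ty": -0.247,"tz": 0.0,"roll": -2.705},{"tx": 0.486,"ty": -0.247,"tz": 0.0,"roll": -2.705},{"tx": 0.486,"ty": -0.247,"tz": 0.0,"roll": -2.705},{"tx": 0.486,"ty": -0.247,"tz": 0.0,"roll": -2.705},{"tx": 0.486,"ty": -0.247,"tz": 0.0,"roll": -2.705},{"tx": 0.486,"ty": -0.247,"tz": 0.0,"roll": -2.705},{"tx": 0.486,"ty": -0.247,"tz": 0.0,"roll": -2.705},{"tx": 0.486,"ty": -0.247,"tz": 0.0,"roll": -2.705}], hand=0, newtons=30)

```text
t: 2.5
ee_pos: [0.5477, -0.0154, 0.2313]
tcp_rot: [0.023, -3.141, -0.0]
ft_force: [0.5, 0.4, -0.4]
finger_gap: 1.003
grasp_force: 0.0
```

```bash
cat >> h.py <<'E'
def rim(im,W,lo=.056,hi=.07,win=None,near=None):
    hsv=cv2.cvtColor(im,cv2.COLOR_BGR2HSV)
    m=(hsv[...,0]>20)&(hsv[...,0]<35)&(hsv[...,1]>120)&(W[...,2]>lo)&(W[...,2]<hi)
    if near is not None: m&=np.hypot(W[...,0]-near[0],W[...,1]-near[1])<.125
    Q=W[m]; c,sz,a=cv2.minAreaRect((Q[:,:2]*1000).astype(np.float32))
    b=cv2.boxPoints((c,sz,a)); e=max(b[1]-b[0],b[2]-b[1],key=np.linalg.norm)
    return len(Q),np.round(c,1),np.round(sz,1),np.degrees(np.arctan2(e[1],e[0])).round(1),np.median(Q[:,2]).round(4)
E
python3 - <<'E'
from h import *
im,d,W=cloud('wrist'); cv2.imwrite('pics/w1.png',im)
print(rim(im,W,near=(.547,-.016)))
s=ctrl.sense(); print(s['t'],s['ee_pos'],np.degrees(s['joint_positions']).round(1),s['ft_force']); R=Rn.from_rotvec(s['tcp_rot']).as_matrix();print(R.round(4))
E
```

```text
(3496, array([546.1, -15.2]), array([188.6,  63.9]), np.float32(0.7), np.float64(0.0605))
2.55 [ 0.54771641 -0.01542091  0.23131454] [-1.6 19.3  7.8 78.5 -0.  -2.5] [1.09443941 0.20424405 0.00584386]
[[-9.999e-01 -1.470e-02  1.000e-04]
 [-1.470e-02  9.999e-01 -0.000e+00]
 [-1.000e-04 -0.000e+00 -1.000e+00]]
```

View pics/w1.png

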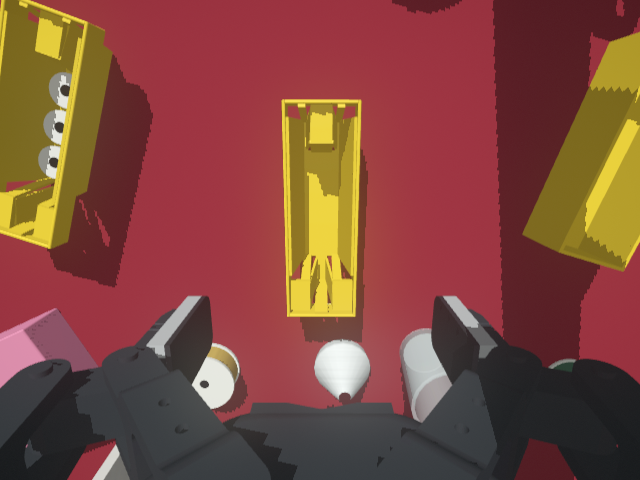

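The wrist view shows the empty tote centred at (320,207), with its single ledge at (322,130) on the robot side and the two ledges at the far end. Its centre agrees with the top camera to 1 mm, so I descend and grip.

>>> play_rows(series=[{"tx": 0.001,"ty": 0,"tz": 0.06,"roll": 0.0},{"tx": 0.001,"ty": 0,"tz": 0.11,"roll": 0},{"tx": 0.001,"ty": 0,"tz": 0.15,"roll": 0},{"tx": 0.001,"ty": 0,"tz": 0.18,"roll": 0},{"tx": 0.001,"ty": 0,"tz": 0.2,"roll": 0},{"tx": 0.001,"ty": 0,"tz": 0.206,"roll": 0},{"tx": 0.001,"ty": 0,"tz": 0.206,"roll": 0}], hand=0)

```text
t: 3.42
ee_pos: [0.5468, -0.0155, 0.0254]
tcp_rot: [0.024, -3.141, 0.0]
ft_force: [0.1, 0.1, 0.5]
finger_gap: 1.0
grasp_force: 0.0
```

>>> play_rows(series=[{"tx": 0,"ty": 0,"tz": 0,"roll": 0},{"tx": 0,"ty": 0,"tz": 0,"roll": 0},{"tx": 0,"ty": 0,"tz": 0,"roll": 0},{"tx": 0,"ty": 0,"tz": 0,"roll": 0},{"tx": 0,"ty": 0,"tz": 0,"roll": 0},{"tx": 0,"ty": 0,"tz": 0,"roll": 0}], hand=1, newtons=30)

```text
t: 4.18
ee_pos: [0.5478, -0.0156, 0.0266]
tcp_rot: [-0.024, 3.139, -0.0]
ft_force: [-0.1, -1.6, 6.3]
finger_gap: 0.747
grasp_force: 34.6
```

>>> play_rows(series=[{"tx": 0,"ty": 0,"tz": -0.02,"roll": 0},{"tx": 0,"ty": 0,"tz": -0.06,"roll": 0},{"tx": 0,"ty": 0,"tz": -0.12,"roll": 0},{"tx": 0,"ty": 0,"tz": -0.18,"roll": 0},{"tx": 0,"ty": 0,"tz": -0.2,"roll": 0},{"tx": 0.01,"ty": -0.02,"tz": -0.2,"roll": 0.15},{"tx": 0.02,"ty": -0.05,"tz": -0.2,"roll": 0.3},{"tx": 0.03,"ty": -0.08,"tz": -0.2,"roll": 0.45},{"tx": 0.035,"ty": -0.11,"tz": -0.2,"roll": 0.6},{"tx": 0.045,"ty": -0.14,"tz": -0.2,"roll": 0.75},{"tx": 0.05,"ty": -0.17,"tz": -0.2,"roll": 0.9},{"tx": 0.06,"ty": -0.2,"tz": -0.2,"roll": 1.05},{"tx": 0.07,"ty": -0.22,"tz": -0.2,"roll": 1.2},{"tx": 0.072,"ty": -0.237,"tz": -0.2,"roll": 1.35},{"tx": 0.072,"ty": -0.237,"tz": -0.2,"roll": 1.5},{"tx": 0.072,"ty": -0.237,"tz": -0.2,"roll": 1.65},{"tx": 0.072,"ty": -0.237,"tz": -0.2,"roll": 1.74},{"tx": 0.072,"ty": -0.237,"tz": -0.2,"roll": 1.74}])

```text
t: 6.42
ee_pos: [0.4779, -0.2532, 0.2247]
tcp_rot: [-2.384, -2.044, 0.001]
ft_force: [-0.0, -0.3, -1.7]
finger_gap: 0.742
grasp_force: 33.8
```

>>> play_rows(series=[{"tx": 0,"ty": 0,"tz": 0,"roll": 0.15},{"tx": 0,"ty": 0,"tz": 0,"roll": 0.3},{"tx": 0,"ty": 0,"tz": 0,"roll": 0.45},{"tx": 0,"ty": 0,"tz": 0,"roll": 0.6},{"tx": 0,"ty": 0,"tz": 0,"roll": 0.75},{"tx": 0,"ty": 0,"tz": 0,"roll": 0.9},{"tx": 0,"ty": 0,"tz": 0,"roll": 1.05},{"tx": 0,"ty": 0,"tz": 0,"roll": 1.2},{"tx": 0,"ty": 0,"tz": 0,"roll": 1.35},{"tx": 0,"ty": 0,"tz": 0,"roll": 1.5},{"tx": 0,"ty": 0,"tz": 0,"roll": 1.65},{"tx": 0,"ty": 0,"tz": 0,"roll": 1.737},{"tx": 0,"ty": 0,"tz": 0,"roll": 1.737},{"tx": 0,"ty": 0,"tz": 0,"roll": 1.737}])

```text
t: 8.18
ee_pos: [0.4782, -0.2534, 0.2251]
tcp_rot: [-3.102, 0.498, 0.001]
ft_force: [0.1, -0.5, -0.8]
finger_gap: 0.743
grasp_force: 33.8
```

```bash
python3 - <<'E'
from h import *
im,d,W=cloud('wrist'); cv2.imwrite('pics/w2.png',im)
s=ctrl.sense(); p=s['ee_pos']; print(s['t'],p,s['finger_gap'],s['grasp_force'],np.degrees(s['joint_positions'])[5].round(1)); R=Rn.from_rotvec(s['tcp_rot']).as_matrix();print(R.round(4))
for lo,hi in ((.225,.275),(.255,.275),(.054,.07)):
  print(lo,rim(im,W,lo,hi,near=p))
im,d,W=cloud('top'); cv2.imwrite('pics/t2.png',im[100:300,340:540].repeat(3,0).repeat(3,1))
print('top',rim(im,W,.225,.29,near=p)); print(rim(im,W,.056,.07,near=(.479,-.254)))
E
```

```text
8.225 [ 0.47824093 -0.2534422   0.22519653] 0.7511120781068961 33.75377655029297 170.3
[[ 9.497e-01 -3.133e-01 -2.000e-04]
 [-3.133e-01 -9.497e-01  2.000e-04]
 [-3.000e-04 -1.000e-04 -1.000e+00]]
0.225 (51014, array([ 501.9, -258.7]), array([ 68.6, 144.2]), np.float32(-18.4), np.float64(0.2521))
0.255 (20806, array([ 511.3, -263.4]), array([ 65.4, 123.6]), np.float32(-18.0), np.float64(0.2592))
0.054 (0, array([0., 0.]), array([0., 0.]), np.float32(0.0), np.float64(nan))
top (1877, array([ 484.9, -238.4]), array([ 96.3, 190.9]), np.float32(-18.1), np.float64(0.2519))
(324, array([ 479.7, -253.7]), array([ 64.5, 191.5]), np.float32(-18.4), np.float64(0.0603))
  return _methods._mean(a, axis=axis, dtype=dtype,
  ret = ret.dtype.type(ret / rcount)
```

View pics/w2.png

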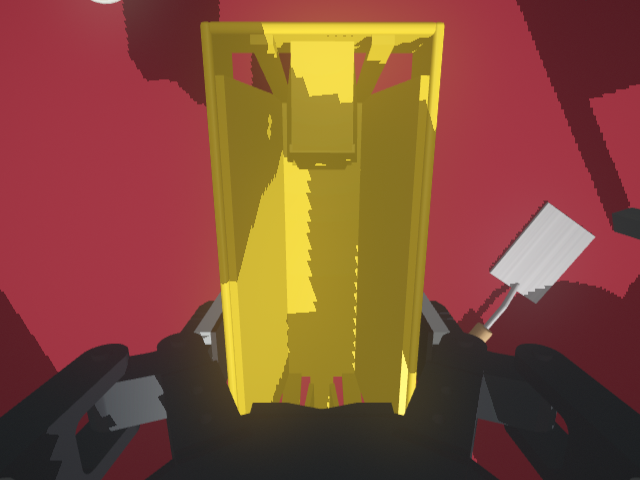

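The single ledge of the held tote is at the far end (322,95), so it lies over the two-ledge end of the full tote. The held tote's centre is about (479.8, -253.0), against (479.6, -253.8) for the full tote, and the headings match. I descend.

>>> play_rows(series=[{"tx": 0,"ty": 0.0005,"tz": 0.03,"roll": 0},{"tx": 0,"ty": 0.0005,"tz": 0.06,"roll": 0},{"tx": 0,"ty": 0.0005,"tz": 0.09,"roll": 0},{"tx": 0,"ty": 0.0005,"tz": 0.11,"roll": 0},{"tx": 0,"ty": 0.0005,"tz": 0.12,"roll": 0},{"tx": 0,"ty": 0.0005,"tz": 0.125,"roll": 0},{"tx": 0,"ty": 0.0005,"tz": 0.13,"roll": 0},{"tx": 0,"ty": 0.0005,"tz": 0.135,"roll": 0},{"tx": 0,"ty": 0.0005,"tz": 0.139,"roll": 0},{"tx": 0,"ty": 0.0005,"tz": 0.141,"roll": 0},{"tx": 0,"ty": 0.0005,"tz": 0.141,"roll": 0}])

```text
t: 9.65
ee_pos: [0.4781, -0.254, 0.0842]
tcp_rot: [-3.101, 0.501, 0.0]
ft_force: [0.3, -0.4, -1.7]
finger_gap: 0.745
grasp_force: 33.8
```

>>> play_rows(series=[{"tx": 0,"ty": 0,"tz": 0.001,"roll": 0},{"tx": 0,"ty": 0,"tz": 0.002,"roll": 0},{"tx": 0,"ty": 0,"tz": 0.003,"roll": 0},{"tx": 0,"ty": 0,"tz": 0.003,"roll": 0}])

```text
t: 10.15
ee_pos: [0.4781, -0.254, 0.0812]
tcp_rot: [-3.101, 0.501, 0.0]
ft_force: [-0.3, 0.4, -1.9]
finger_gap: 0.744
grasp_force: 33.8
```

>>> play_rows(series=[{"tx": 0,"ty": 0,"tz": 0.0005,"roll": 0},{"tx": 0,"ty": 0,"tz": 0.001,"roll": 0},{"tx": 0,"ty": 0,"tz": 0.0015,"roll": 0},{"tx": 0,"ty": 0,"tz": 0.0015,"roll": 0}])

```text
t: 10.65
ee_pos: [0.4783, -0.2541, 0.0806]
tcp_rot: [3.101, -0.501, 0.001]
ft_force: [-1.3, 0.6, 5.7]
finger_gap: 0.745
grasp_force: 34.5
```

```bash
python3 - <<'E'
from h import *
im,d,W=cloud('wrist'); s=ctrl.sense(); p=s['ee_pos']; print(p,s['ft_force'],s['moment'])
R=Rn.from_rotvec(s['tcp_rot']).as_matrix()
L=(W-p)@R; hsv=cv2.cvtColor(im,cv2.COLOR_BGR2HSV)
y=(hsv[...,0]>20)&(hsv[...,0]<35)&(hsv[...,1]>120)&(np.abs(L[...,1])<.04)&(W[...,2]>.09)
for a in (.03,.05,.07,.09):
    m=y&(np.abs(L[...,0]-a)<.008); print(a,np.percentile(W[m][:,2],97).round(4))
E
```

```text
[ 0.47829459 -0.25405464  0.08063322] [-2.29930265  0.89157539  6.6536249 ] [ 0.27848633  0.52842385 -0.05195863]
0.03 0.1157
0.05 0.1157
0.07 0.1156
0.09 0.1159
```

The tote met the ledges at the expected height: TCP z is 0.0806 with about 7 N of contact, and the rim is level at 0.116. I release it and rise.

>>> play_rows(series=[{"tx": 0,"ty": 0,"tz": 0,"roll": 0},{"tx": 0,"ty": 0,"tz": 0,"roll": 0},{"tx": 0,"ty": 0,"tz": 0,"roll": 0},{"tx": 0,"ty": 0,"tz": 0,"roll": 0},{"tx": 0,"ty": 0,"tz": 0,"roll": 0}], hand=0)

```text
t: 11.32
ee_pos: [0.4781, -0.254, 0.0797]
tcp_rot: [3.101, -0.501, -0.0]
ft_force: [1.1, -0.2, -0.7]
finger_gap: 1.0
grasp_force: 0.0
```

>>> play_rows(series=[{"tx": 0,"ty": 0,"tz": -0.01,"roll": 0},{"tx": 0,"ty": 0,"tz": -0.03,"roll": 0},{"tx": 0,"ty": 0,"tz": -0.06,"roll": 0},{"tx": 0,"ty": 0,"tz": -0.11,"roll": 0},{"tx": 0,"ty": 0,"tz": -0.15,"roll": 0},{"tx": -0.05,"ty": 0,"tz": -0.16,"roll": 0},{"tx": -0.1,"ty": 0,"tz": -0.16,"roll": 0},{"tx": -0.12,"ty": 0,"tz": -0.16,"roll": 0},{"tx": -0.12,"ty": 0,"tz": -0.16,"roll": 0}])

```text
t: 12.45
ee_pos: [0.3634, -0.216, 0.241]
tcp_rot: [3.101, -0.502, 0.003]
ft_force: [-0.5, -0.6, -0.5]
finger_gap: 0.998
grasp_force: 0.0
```

```bash
python3 - <<'E'
from h import *
im,d,W=cloud('wrist'); cv2.imwrite('pics/w3.png',im)
print('upper',rim(im,W,.108,.125,near=(.479,-.254))); print('lower',rim(im,W,.055,.068,near=(.479,-.254)))
s=ctrl.sense(); print(s['t'],s['finger_gap'],s['ee_pos'])
im,d,W=cloud('top'); print('bin',rim(im,W,near=(.493,.25))); print('upper top',rim(im,W,.108,.125,near=(.479,-.254)))
E
```

```text
upper (4074, array([ 449.9, -243.8]), array([ 64.1, 126. ]), np.float32(-18.4), np.float64(0.1144))
lower (6656, array([ 457.6, -246.4]), array([ 63.6, 143.6]), np.float32(-18.4), np.float64(0.0563))
12.5 0.9990049127825141 [ 0.36452593 -0.21643562  0.24085684]
bin (378, array([492.5, 250.9]), array([ 66.3, 189.6]), np.float32(-16.1), np.float64(0.0608))
upper top (647, array([ 480.2, -253.8]), array([ 65.1, 189.2]), np.float32(-18.4), np.float64(0.1139))
```

View pics/w3.png

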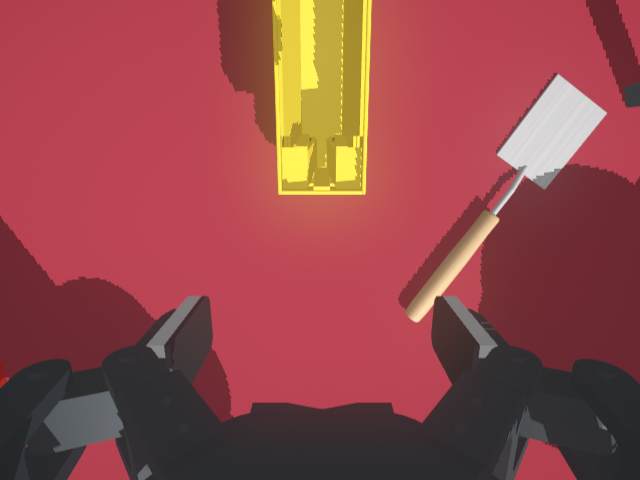

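The upper tote's near end, with its two ledges, shows at (322,165), and the gripper is clear of it. Its rim is centred at (480.2, -253.8) mm, heading -18.4°, at full stack height. The lower tote measured (479.7, -253.7), so the edges are in line. The plain bin has not moved.

```bash
python3 -c "
from plant import ctrl
print(ctrl.sign_off())"
```

```text
the job is handed in; nothing more can be done
None
```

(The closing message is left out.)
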